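# Load the battery caddy and hold it up level

### The arm

A 6-joint arm with a two-finger parallel gripper is mounted at the origin on the work surface. World frame = base frame: x ahead of the robot, y to its left, z up, the work surface at z = 0. Lengths are in mm, angles in rad, forces in N, time in s.
With the tool pointing down it reaches from about 400 to 925 mm from the base axis. Payload 12.5 kg.
Tool frame: the origin (TCP) lies midway between the tips of the shut fingers; the grasp point (between the pads) lies 19 mm behind it; z points along the fingers, y is the direction in which the jaws open and shut (so a half turn about z gives the same grasp; the last joint's range is limited). The gripper opens to 95 mm and grips with 3 to 60 N. Pads are 20 mm wide; open, the fingers measure 119 mm over their backs; the gripper's body (75 mm by 180 mm) begins 59 mm behind the grasp point.
Start: joints at [1.016, 0.491, 1.559, -0, 1.092, -0.106], TCP at [271.165, 563.131, 214.661] pointing down, gripper open.
Joint ranges: [-3.1, 3.1], [-0.84, 2.19], [0.05, 2.79], [-1.13, 4.28], [0.06, 2.93], [-2.69, 2.69]. Speed limits (rad/s): [2.22, 2.22, 2.79, 3.14, 3.14, 3.14].

### API

Orientations are given as [roll, pitch, yaw] about the fixed x, y, z axes, in that order (R = Rz(yaw) Ry(pitch) Rx(roll)).
In Python, from cell import * gives the robot as it stands. The module is installed in compiled form; this text tells all that it offers.
- The arm moves only by the tool carry_out, never from a script. Its argument "moves" is a list of rows, each an object of numbers: "dx", "dy", "dz": the shift along the tool's x, y, z in m; "twist": the turn about the tool's z in degrees. A call has 1 to 5 rows; each row is the pose to reach, as a shift and turn from the pose commanded when the call began, along the tool's axes at that moment; what a row does not reach only later rows make up. A row lasts 1/10 s, in which the tool goes at most 50 mm and 8.59 degrees, less where a joint would pass 70% of its speed; a pose out of reach is approached as far as the arm can. A call with a gripper value outside its range is refused whole. "grip" is the finger opening in m, from 0 to 0.0951, set as the call begins (left out, the last holds). The fingers move at their own pace and stop on an object; the grip force is fixed at half the most. Time passes only in rows, so rows that repeat a pose let the fingers close. It gives the time, the measured TCP pose, the force and the opening at its end, in the units of the state.
- state(): the state, without advancing time (a new reading comes with each control period).
- read_camera(name): name is "side" or "top" or "wrist"; returns (picture, depth): 480x640x3 uint8, red, green, blue; 480x640 float32, mm along the optical axis (not along the pixel's ray), 0 where there is no reading.
- camera_info(name): a dict with "mtx" (3x3 intrinsics, pixels), "dist_coeffs" ([k1, k2, p1, p2, k3] as OpenCV has them; the pictures are not rectified), "R" (3x3) and "t" (3): a world point X has camera coordinates R X + t. Camera axes: x right, y down, z forward; pixel columns grow to the right and rows downward; lengths in mm; the calibration is good to about 2 mm. A picture is of the moment at which its call begins: read the wrist's pose just before it. camera_info takes no time and is no camera call; for the wrist camera it gives the pose at the moment of the call.
- job_done(): hands the job in, once; it reports no verdict.
The state is a dict: "t": time; "joints": joint angles; "qvel": joint speeds; "tau": joint torques, N m; "eef_pos": TCP position; "tcp_rot": TCP orientation; "ft_force": force on the tool from outside, world axes, zero at the start; "moment": the same for the moment, N m; "opening": opening from 0.0 (shut) to 1.0 (fully open).
Only numpy, scipy, OpenCV 4.12 (cv2) and the standard library are available. Lean on these libraries where they do the work, as an engineer would, in place of code of your own. Each camera call takes 0.05 s, during which the arm holds its last target. There are 200 camera calls.

### The job

Set the loose square-ish battery pack, twin of the one already in the plywood caddy, down flat and square in the caddy's empty pocket without dropping it, and let go of it. Then take the caddy by its upright handle, lift it straight up about 10 cm off the bench and keep it still and level in the air with both packs seated: finish while holding it there, do not put it down. Leave everything else on the bench where it is.

Things in the scene. Friction and masses are not known exactly. Their poses are not given: they have to be found in the camera images.
- caddy: Loose plywood battery caddy: base 68 mm (its x) by 220 mm (its y), 8 mm thick, rims to 20 mm above its underside around two pockets, one at each end of its y axis, an upright handle plate between them. Origin: centre of the underside, z up. Stands on the bench at any yaw, left or right of the middle. Loaded it weighs under 0.9 kg, balanced at the handle.
- handle: Flat upright handle plate fixed to the caddy's middle: 60 mm along the caddy's x, 18 mm thick along the caddy's y, top 100 mm above the caddy's underside. Origin: centre of its foot, 8 mm above the caddy's underside. Grip it across its thickness, centrally, from above.
- handle_top (a point): Centre of the top edge of the handle plate, 100 mm above the caddy's underside; axes those of the caddy.
- pocket (a point): Centre of the floor of the EMPTY pocket, 70 mm from the handle along the caddy's +y, 8 mm above the caddy's underside; axes those of the caddy. Pocket 51 mm (x) by 65 mm (y), 12 mm deep, open above.
- pocket_full (a point): Centre of the floor of the pocket that is already full, at the caddy's -y end; same size and axes.
- pack: Black battery pack to be loaded, about 0.2 kg, on the bench: block 46 mm (its x) by 60 mm (its y) by 40 mm high, with a grey 6 mm high raised block, 23 by 40 mm, in the middle of its top (46 mm high in all). Origin: centre of the underside, z up. Fits the pocket either way round (x along the caddy's x) with 2.5 mm play on each side.
- other_pack: The twin battery pack already seated in the full pocket, loose in it; same size and axes as the pack to be loaded.
- slim_pack: Bystander: battery pack of another type, slimmer and longer, 34 by 88 by 34 mm plus a raised block of 6 mm; does not fit. Origin: centre of the underside.
- pod: Bystander: round black plastic fob, 56 mm across, 18 mm high, lying flat. Origin: centre of the underside.
- tape: Bystander: roll of paper tape lying flat, 80 mm across, 22 mm high. Origin: centre of the underside.
- screwdriver: Bystander: screwdriver lying at the back of the bench. Origin: on its underside.
- jar: Bystander: small glass jar, 60 mm across, 75 mm high, standing at the back. Origin: centre of the underside.
- wrench: Bystander: steel wrench lying at the left side of the bench. Origin: on its underside.
Not all that is in view belongs to the job. There is more than one size of the caddy; the job needs the middle-sized.

How it is judged:
By the outcome, as a careful person would: the job done as asked, in the order asked, and still so for the second after the job is handed in, while the arm keeps its last pose, push and grip.
It also fails if it takes over 54 s, if anything falls off the work surface, if the arm or the gripper's body presses on something with over 40 N, if the wrist force passes 120 N, or if a joint passes its speed limit or range.

## Working session

There is one attempt and no reset: what is moved stays moved. The work goes in short steps, Python scripts to look and compute and a tool call to move; the robot and the scene stay as the last step left them, time stands still between calls to the robot, and variables do not carry over. Pictures are saved under pics/ and viewed, about 8 in all and at most 12, crops included, and the job is handed in when it is done.

Besides the shell and the picture viewer there is one more tool, called after "Call:" by a JSON object that holds its "name" and its "arguments", one argument or row to a line. carry_out: Moves the arm, as the interface text tells. Its arguments: {"type":"object","properties":{"moves":{"type":"array","items":{"type":"object","properties":{"dx":{"type":"number"},"dy":{"type":"number"},"dz":{"type":"number"},"twist":{"type":"number"}}}},"grip":{"type":"number"}},"required":["moves"]}

```bash
mkdir -p pics
python3 - <<'E'
from cell import *
import cv2, numpy as np
print(state())
for n in ("top","side"):
    p,d=read_camera(n); np.savez(f"{n}0.npz",p=p,d=d)
    cv2.imwrite(f"pics/{n}0.png",p[:,:,::-1]); c=camera_info(n); print(n,c)
E
```

```text
{'t': 0.0, 'joints': array([ 1.01639759e+00,  4.91577105e-01,  1.55946911e+00, -1.63178500e-05,
        1.09171695e+00, -1.05605161e-01]), 'qvel': array([-0.00066999, -0.00055016,  0.00028548, -0.00022625,  0.00071761,
        0.00046682]), 'tau': array([-3.89075558e-04, -6.12653446e+01, -2.58172649e+01,  6.91817561e-02,
        4.83672868e-02, -1.88131025e-04]), 'eef_pos': array([271.0234552 , 562.89271604, 214.04408477]), 'tcp_rot': array([-3.14042713e+00, -1.08991548e-04,  2.69280655e+00]), 'ft_force': array([-0.33566965, -0.60420429, -1.58011602]), 'moment': array([-0.02084569,  0.01020547,  0.00982237]), 'opening': 1.0003168184836049}
top {'mtx': array([[506.00132814,   0.        , 318.26474594],
       [  0.        , 506.00132814, 253.14930729],
       [  0.        ,   0.        ,   1.        ]]), 'dist_coeffs': array([-0.12733482,  0.        ,  0.        ,  0.        ,  0.        ]), 'R': array([[ 0.00917192, -0.99981455,  0.01693372],
       [-0.98150292, -0.01223982, -0.19105552],
       [ 0.19122736, -0.01486814, -0.98143315]]), 't': array([  88.53161252,  542.69916863, 1176.28804518])}
side {'mtx': array([[465.83694249,   0.        , 321.06791136],
       [  0.        , 465.83694249, 243.46656423],
       [  0.        ,   0.        ,   1.        ]]), 'dist_coeffs': array([0.01689688, 0.        , 0.        , 0.        , 0.        ]), 'R': array([[ 0.98052157, -0.19640227,  0.00189522],
       [-0.14804117, -0.74535544, -0.65002237],
       [ 0.12907848,  0.63708039, -0.75991271]]), 't': array([-487.12430424,  204.2919516 ,  967.63325824])}
```

View pics/top0.png

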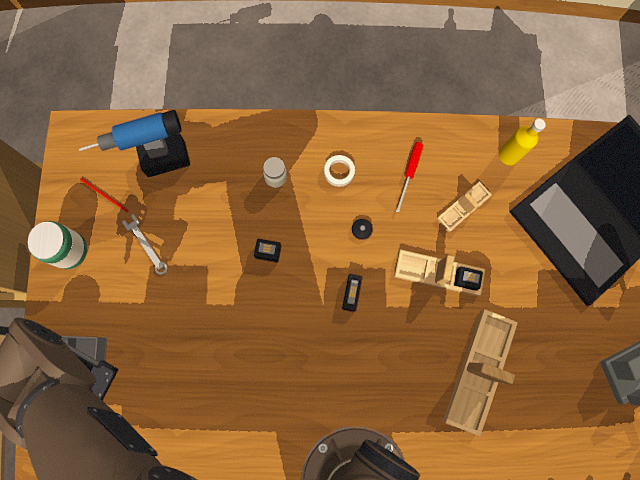

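View pics/side0.png

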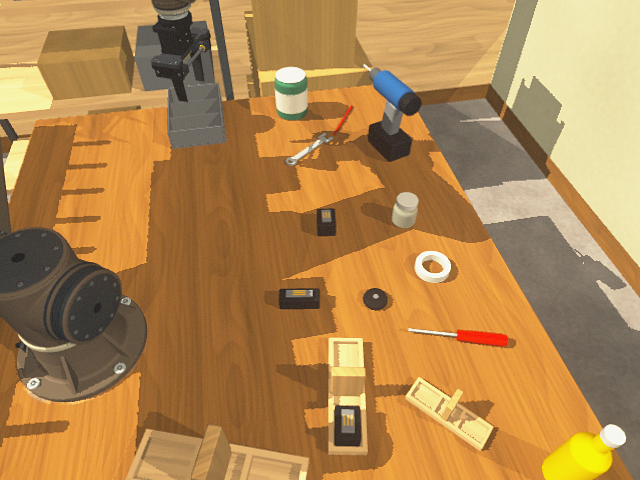

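The top view shows the pack to load at (267,250) and the slim pack at (352,293). The middle caddy is at (440,270), with its full pocket at (468,277) and its empty one at (415,265).

```bash
cat > h.py <<'E'
import cv2, numpy as np
def world(d,c):
    v,u=np.mgrid[0:480,0:640]
    n=cv2.undistortPoints(np.stack([u,v],-1).reshape(-1,1,2).astype(float),c['mtx'],c['dist_coeffs']).reshape(480,640,2)
    X=np.dstack([n*d[...,None],d])-c['t']
    return X@c['R']   # R^T (Xc-t)
def ray(px,z,c):
    n=cv2.undistortPoints(np.array(px,float).reshape(-1,1,2),c['mtx'],c['dist_coeffs']).reshape(-1,2)
    D=np.c_[n,np.ones(len(n))]@c['R']; C=-c['R'].T@c['t']
    return (C+D*((z-C[2])/D[:,2])[:,None])[:,:2]
def rect(P):
    (c,s,a)=cv2.minAreaRect(P.astype(np.float32)); return np.round(c,1),np.round(s,1),round(a,1)
E
python3 - <<'E'
from cell import *
from h import *
f=np.load("top0.npz");W=world(f['d'],camera_info("top"))
def box(u0,u1,v0,v1,z0,z1):
    P=W[v0:v1,u0:u1].reshape(-1,3);P=P[(P[:,2]>z0)&(P[:,2]<z1)];return P
for n,a in dict(bench=(300,330,230,260,-50,50),pack=(245,290,232,268,30,60),caddy=(385,495,240,300,10,26),handle=(425,465,245,300,85,115),other=(450,490,255,300,40,60),slim=(335,370,268,315,25,60)).items():
    P=box(*a);print(n,len(P),np.median(P,0).round(1),*rect(P[:,:2]))
E
```

```text
bench 896 [574.  102.4  -0.7] [574.5 103.2] [77.4 74.2] 0.9
pack 457 [551.3 219.8  40.6] [552.9 220.6] [60.2 46.9] 80.4
caddy 960 [ 499.4 -188.    18.5] [ 503.2 -211.4] [218.2  70.1] 78.2
handle 214 [ 501.1 -210.1   98.5] [ 502.7 -212. ] [19.9 58.4] 76.8
other 447 [ 486.9 -276.4   49.1] [ 488.7 -278.1] [60.4 47. ] 76.9
slim 506 [448.5  11.   34.6] [449.6  10.1] [34.  88.4] 79.0
```

Call:
{"name": "carry_out", "arguments": {
  "moves": [
    {"dx":-0.402,"dy":-0.186,"dz":0.03,"twist":74},
    {"dx":-0.402,"dy":-0.186,"dz":0.03,"twist":74},
    {"dx":-0.402,"dy":-0.186,"dz":0.03,"twist":74},
    {"dx":-0.402,"dy":-0.186,"dz":0.03,"twist":74},
    {"dx":-0.402,"dy":-0.186,"dz":0.03,"twist":74}
  ],
  "grip": 0.095
}}

```text
t: 0.6
eef_pos: [430.5, 368.8, 197.5]
tcp_rot: [-3.141, -0.0, 1.937]
ft_force: [0.9, 1.3, 0.2]
opening: 0.999
```

```bash
cat > g.py <<'E'
import sys
from cell import *
from h import *
def go(x,y,z,yawdeg):
    s=state();p=s['eef_pos'];w=s['tcp_rot'][2];D=np.array([x,y,z])-p
    tx=np.array([np.cos(w),np.sin(w)]);ty=np.array([np.sin(w),-np.cos(w)])
    tw=-(yawdeg-np.degrees(w)+180)%360; tw=tw-180 if tw<=360 else tw
    print('t',round(s['t'],2),'pos',p.round(1),'rot',np.degrees(s['tcp_rot']).round(2),'F',s['ft_force'].round(1),'open',round(s['opening']*95.1,1))
    print('dx %.4f dy %.4f dz %.4f twist %.1f'%(D[:2]@tx/1e3,D[:2]@ty/1e3,-D[2]/1e3,tw))
if __name__=='__main__': go(*map(float,sys.argv[1:5]))
E
python3 g.py 552.5 220.5 185 80.4
```

```text
t 0.6 pos [430.5 368.8 197.5] rot [-179.98   -0.    110.97] F [0.9 1.3 0.2] open 95.0
dx -0.1822 dy 0.0608 dz 0.0125 twist 30.6
```

Call:
{"name": "carry_out", "arguments": {
  "moves": [
    {"dx":-0.182,"dy":0.061,"dz":0.012,"twist":30.6},
    {"dx":-0.182,"dy":0.061,"dz":0.012,"twist":30.6},
    {"dx":-0.182,"dy":0.061,"dz":0.012,"twist":30.6},
    {"dx":-0.182,"dy":0.061,"dz":0.012,"twist":30.6},
    {"dx":-0.182,"dy":0.061,"dz":0.012,"twist":30.6}
  ]
}}

```text
t: 1.1
eef_pos: [555.2, 219.3, 184.9]
tcp_rot: [-3.141, 0.001, 1.401]
ft_force: [0.2, 0.3, -0.5]
opening: 0.999
```

Run:
```python
from g import *
go(552.5,220.5,185,80.4)
c=camera_info('wrist');p,d=read_camera('wrist');cv2.imwrite('pics/w1.png',p[:,:,::-1])
W=world(d,c);m=(d>0)&(abs(W[...,0]-552)<60)&(abs(W[...,1]-220)<60)
for z0,z1 in((30,43),(43,52),(30,52)):
    P=W[m&(W[...,2]>z0)&(W[...,2]<z1)]
    if len(P)>5: print(len(P),np.median(P,0).round(1),*rect(P[:,:2]))
```

```text
t 1.1 pos [555.2 219.3 184.9] rot [-1.7999e+02  4.0000e-02  8.0290e+01] F [ 0.2  0.3 -0.5] open 95.0
dx 0.0007 dy -0.0029 dz -0.0001 twist -0.1
2882 [554.9 225.6  39.1] [553.8 221.3] [60.7 45.7] 81.1
1533 [554.2 222.1  45.4] [554.  221.3] [39.7 22.9] 80.7
4415 [554.4 223.9  39.7] [553.8 221.3] [60.7 45.7] 81.1
```

View pics/w1.png

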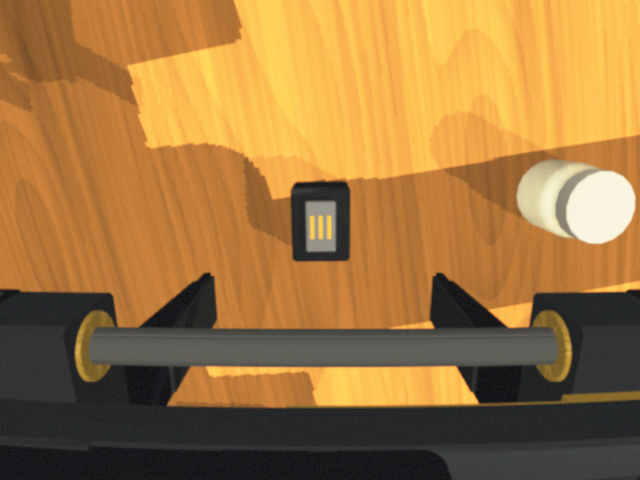

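The wrist view shows the pack at (321,222), midway between the open fingers. Depth gives tops at 40 and 46 mm and a 60×46 mm block, so it is the right pack.

Call:
{"name": "carry_out", "arguments": {
  "moves": [
    {"dx":0.002,"dy":-0.0015,"dz":0.05,"twist":-0.6},
    {"dx":0.002,"dy":-0.0015,"dz":0.1,"twist":-0.6},
    {"dx":0.002,"dy":-0.0015,"dz":0.14,"twist":-0.6},
    {"dx":0.002,"dy":-0.0015,"dz":0.16,"twist":-0.6},
    {"dx":0.002,"dy":-0.0015,"dz":0.168,"twist":-0.6}
  ]
}}

```text
t: 1.65
eef_pos: [549.8, 226.0, 15.6]
tcp_rot: [-3.138, 0.001, 1.421]
ft_force: [-0.2, -0.0, 0.3]
opening: 1.0
```

Call:
{"name": "carry_out", "arguments": {
  "moves": [
    {"dx":0},
    {"dx":0},
    {"dx":0},
    {"dx":0},
    {"dx":0}
  ],
  "grip": 0.03
}}

```text
schema error: expected keys dx, dy, dz, twist
```

Call:
{"name": "carry_out", "arguments": {
  "moves": [
    {"dx":0},
    {"dx":0},
    {"dx":0},
    {"dx":0},
    {"dx":0}
  ]
}}

```text
schema error: expected keys dx, dy, dz, twist
```

Call:
{"name": "carry_out", "arguments": {
  "moves": [
    {"dx":0,"dy":0,"dz":0,"twist":0},
    {"dx":0,"dy":0,"dz":0,"twist":0}
  ]
}}

```text
t: 1.85
eef_pos: [551.8, 226.0, 18.9]
tcp_rot: [3.14, -0.001, 1.42]
ft_force: [-0.7, -0.0, 0.6]
opening: 1.002
```

```bash
python3 g.py 554 221.3 17 80.9
```

```text
t 1.85 pos [551.8 226.   18.9] rot [ 1.7992e+02 -4.0000e-02  8.1360e+01] F [-0.7 -0.   0.6] open 95.3
dx -0.0043 dy 0.0028 dz 0.0019 twist 0.5
```

Call:
{"name": "carry_out", "arguments": {
  "moves": [
    {"dx":-0.0043,"dy":0.0028,"dz":0.001,"twist":0.4},
    {"dx":-0.0043,"dy":0.0028,"dz":0.001,"twist":0.4},
    {"dx":-0.0043,"dy":0.0028,"dz":0.001,"twist":0.4}
  ]
}}

```text
t: 2.15
eef_pos: [554.0, 220.6, 17.5]
tcp_rot: [3.14, -0.001, 1.412]
ft_force: [0.6, 0.5, -0.3]
opening: 0.999
```

Call:
{"name": "carry_out", "arguments": {
  "moves": [
    {"dx":0,"dy":0,"dz":0,"twist":0},
    {"dx":0,"dy":0,"dz":0,"twist":0},
    {"dx":0,"dy":0,"dz":0,"twist":0},
    {"dx":0,"dy":0,"dz":0,"twist":0},
    {"dx":0,"dy":0,"dz":0,"twist":0}
  ],
  "grip": 0.03
}}

```text
t: 2.65
eef_pos: [553.6, 220.8, 16.7]
tcp_rot: [-3.142, -0.0, 1.412]
ft_force: [-0.2, 0.0, -0.0]
opening: 0.635
```

Call:
{"name": "carry_out", "arguments": {
  "moves": [
    {"dx":0,"dy":0,"dz":0,"twist":0},
    {"dx":0,"dy":0,"dz":0,"twist":0},
    {"dx":0,"dy":0,"dz":0,"twist":0},
    {"dx":0,"dy":0,"dz":0,"twist":0},
    {"dx":0,"dy":0,"dz":0,"twist":0}
  ]
}}

```text
t: 3.15
eef_pos: [553.6, 220.7, 16.7]
tcp_rot: [3.142, -0.0, 1.412]
ft_force: [0.4, -0.1, -0.6]
opening: 0.481
```

Call:
{"name": "carry_out", "arguments": {
  "moves": [
    {"dx":0,"dy":0,"dz":-0.005,"twist":0},
    {"dx":0,"dy":0,"dz":-0.02,"twist":0},
    {"dx":0,"dy":0,"dz":-0.05,"twist":0},
    {"dx":0,"dy":0,"dz":-0.08,"twist":0},
    {"dx":0,"dy":0,"dz":-0.1,"twist":0}
  ]
}}

```text
t: 3.65
eef_pos: [554.0, 220.8, 119.9]
tcp_rot: [3.139, -0.001, 1.412]
ft_force: [0.2, 0.3, -3.6]
opening: 0.484
```

Run:
```python
from g import *
a=np.radians(77.4);y=np.array([np.cos(a),np.sin(a)])
h=np.array([502.7,-212.]);print(h+70*y)
go(*(h+70*y),140,77.4)
```

```text
[ 517.9700269  -143.68582666]
t 3.65 pos [554.  220.8 119.9] rot [ 1.7987e+02 -6.0000e-02  8.0920e+01] F [ 0.2  0.3 -3.6] open 46.0
dx -0.3657 dy 0.0220 dz -0.0201 twist 3.5
```

Call:
{"name": "carry_out", "arguments": {
  "moves": [
    {"dx":-0.01,"dy":0.001,"dz":-0.005,"twist":0.5},
    {"dx":-0.035,"dy":0.003,"dz":-0.01,"twist":1},
    {"dx":-0.07,"dy":0.005,"dz":-0.02,"twist":1.5},
    {"dx":-0.105,"dy":0.007,"dz":-0.02,"twist":2},
    {"dx":-0.14,"dy":0.009,"dz":-0.02,"twist":3.5}
  ]
}}

```text
t: 4.15
eef_pos: [539.6, 79.3, 136.7]
tcp_rot: [-3.141, 0.0, 1.351]
ft_force: [1.2, 0.8, -2.4]
opening: 0.481
```

Call:
{"name": "carry_out", "arguments": {
  "moves": [
    {"dx":-0.035,"dy":0.003,"dz":0,"twist":0},
    {"dx":-0.07,"dy":0.006,"dz":0,"twist":0},
    {"dx":-0.105,"dy":0.009,"dz":0,"twist":0},
    {"dx":-0.135,"dy":0.011,"dz":0,"twist":0},
    {"dx":-0.155,"dy":0.013,"dz":0,"twist":0}
  ]
}}

```text
t: 4.65
eef_pos: [518.1, -75.3, 136.5]
tcp_rot: [-3.141, 0.0, 1.349]
ft_force: [0.7, 0.3, -1.0]
opening: 0.481
```

Run:
```python
from g import *
go(518,-143.7,140,77.4)
c=camera_info('wrist');p,d=read_camera('wrist');cv2.imwrite('pics/w2.png',p[:,:,::-1])
W=world(d,c);np.savez('w2.npz',p=p,W=W)
def r(n,x,y,R,z0,z1):
    m=(d>0)&(np.hypot(W[...,0]-x,W[...,1]-y)<R)&(W[...,2]>z0)&(W[...,2]<z1)
    P=W[m]
    if len(P)>5: print(n,len(P),np.median(P,0).round(1),*rect(P[:,:2]))
r('handle',502.7,-212,45,90,110); r('caddy',503,-212,120,14,27); r('other',488,-279,45,42,60); r('pack',518,-143,60,130,180)
```

```text
t 4.65 pos [518.1 -75.3 136.5] rot [-179.95    0.     77.31] F [ 0.7  0.3 -1. ] open 45.7
dx -0.0667 dy 0.0149 dz -0.0035 twist -0.1
caddy 1095 [ 513.8 -202.    19.5] [ 516.1 -159.7] [115.   67.8] 77.4
pack 2098 [513.6 -98.4 159.1] [514.9 -98.5] [49.5 20.1] 1.5
```

View pics/w2.png

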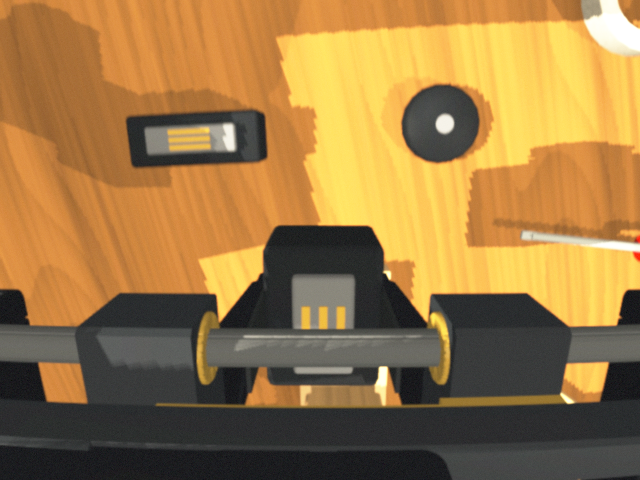

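The held pack is at (324,305), level in the jaws, and mostly hides the caddy beneath. I'll compare pack and caddy in the same cameras to find the relative offset.

Run:
```python
from g import *
a=np.radians(77.4);ex=np.array([np.sin(a),-np.cos(a)]);ey=np.array([np.cos(a),np.sin(a)])
o=np.array([518,-143.7]); s=state(); print(s['eef_pos'].round(1))
def st(n,P,ref):
    if len(P)<20: print(n,len(P));return
    q=(P[:,:2]-ref); x=q@ex;y=q@ey
    print(n,len(P),'z',np.median(P[:,2]).round(1),'x',np.percentile(x,[1,50,99]).round(1),'y',np.percentile(y,[1,50,99]).round(1),*rect(P[:,:2]))
for c in('wrist','top','side'):
    i=camera_info(c);tc=state()['eef_pos'];p,d=read_camera(c);W=world(d,i);np.savez(c+'3.npz',p=p,W=W)
    q=W[...,:2]-tc[:2];near=(d>0)&(np.hypot(q[...,0],q[...,1])<55)
    st(c+' held top',W[near&(W[...,2]>154)&(W[...,2]<161.5)&(p.max(2)<75)],tc[:2])
    st(c+' held raised',W[near&(W[...,2]>162.5)&(W[...,2]<168)],tc[:2])
    q=W[...,:2]-o;near=(d>0)&(abs(q@ex)<45)&(abs(q@ey)<55)
    st(c+' rim',W[near&(W[...,2]>15)&(W[...,2]<25)],o)
    st(c+' floor',W[near&(W[...,2]>4)&(W[...,2]<12)&(abs(q@ex)<30)&(abs(q@ey)<37)],o)
```

```text
[518.2 -77.1 136.5]
wrist held top 8480 z 158.9 x [-24.8   0.4  26.2] y [-27.2  15.5  30.5] [519.1 -76.1] [59.3 60.2] 77.0
wrist held raised 4089 z 165.1 x [-27.8   0.4  29. ] y [-18.8  10.1  20.3] [518.5 -76.6] [40.5 62.7] 76.4
wrist rim 158 z 19.4 x [29.3 32.5 34.9] y [-54.7 -45.4  41.1] [ 547.2 -157.2] [96.1  6.4] 77.9
wrist floor 0
top held top 0
top held raised 0
top rim 0
top floor 0
side held top 350 z 158.8 x [-26.9   0.7  25.6] y [-32.4 -15.1  18. ] [517.1 -81.4] [51.9 57.3] 75.7
side held raised 215 z 165.5 x [-28.8   0.5  29.5] y [-22.1  -7.1  12.1] [514.9 -84.9] [46.6 46.4] 27.7
side rim 418 z 19.6 x [-33.6 -14.3  34. ] y [-51.9  12.9  38.9] [ 517.  -151.2] [94.  67.7] 78.1
side floor 590 z 7.9 x [-23.1   1.2  25.7] y [-18.1   6.8  32.3] [ 520.9 -137.3] [53.  49.1] 77.7
```

```bash
python3 g.py 518.5 -143.1 70 77.6
```

```text
t 4.85 pos [518.8 -73.4 136.5] rot [-1.7996e+02 -1.0000e-02  7.7320e+01] F [ 0.7  0.6 -2.3] open 45.7
dx -0.0681 dy 0.0150 dz 0.0665 twist -0.3
```

Call:
{"name": "carry_out", "arguments": {
  "moves": [
    {"dx":-0.02,"dy":0.005,"dz":0,"twist":-0.3},
    {"dx":-0.045,"dy":0.01,"dz":0.005,"twist":-0.3},
    {"dx":-0.06,"dy":0.013,"dz":0.02,"twist":-0.3},
    {"dx":-0.068,"dy":0.015,"dz":0.035,"twist":-0.3},
    {"dx":-0.068,"dy":0.015,"dz":0.045,"twist":-0.3}
  ]
}}

```text
t: 5.35
eef_pos: [518.9, -142.5, 90.7]
tcp_rot: [-3.141, -0.0, 1.356]
ft_force: [-0.4, 0.4, -1.6]
opening: 0.48
```

Call:
{"name": "carry_out", "arguments": {
  "moves": [
    {"dx":0,"dy":0,"dz":0,"twist":0},
    {"dx":0,"dy":0,"dz":0,"twist":0},
    {"dx":0,"dy":0,"dz":0,"twist":0},
    {"dx":0,"dy":0,"dz":0,"twist":0},
    {"dx":0,"dy":0,"dz":0,"twist":0}
  ]
}}

```text
t: 5.85
eef_pos: [519.3, -142.5, 92.2]
tcp_rot: [3.141, 0.0, 1.357]
ft_force: [0.1, -0.2, -0.8]
opening: 0.485
```

```bash
cat > m.py <<'E'
from g import *
go(518.5,-143.1,70,77.6)
a=np.radians(77.6);ex=np.array([np.sin(a),-np.cos(a)]);ey=np.array([np.cos(a),np.sin(a)])
o=np.array([518,-143.7])
def st(n,P):
    if len(P)<20: print(n,len(P));return
    q=P[:,:2]-o; x=q@ex;y=q@ey
    print(n,len(P),'z',np.median(P[:,2]).round(1),'x',np.percentile(x,[1,99]).round(1),'y',np.percentile(y,[1,99]).round(1),*rect(P[:,:2]))
E
cat > m1.py <<'E'
from m import *
for c in('wrist','side','side','wrist'):
    i=camera_info(c);s=state()['eef_pos'];p,d=read_camera(c);W=world(d,i);print(c,s.round(1),'tcp rel',(s[:2]-o)@ex,(s[:2]-o)@ey)
    if c=='side': cv2.imwrite('pics/s4.png',cv2.resize(p[300:480,240:460,::-1],None,fx=3,fy=3,interpolation=cv2.INTER_CUBIC))
    q=W[...,:2]-o;near=(d>0)&(abs(q@ex)<50)&(abs(q@ey)<58);Z=W[...,2]-(s[2]-17)
    st(' pack top',W[near&(Z>35)&(Z<42.5)&(abs(q@ex)<29)])
    st(' raised grey',W[near&(Z>43.5)&(Z<49)&(abs(q@ex)<18)])
    st(' rim',W[near&(W[...,2]>16)&(W[...,2]<24)])
E
python3 m1.py
```

```text
t 5.85 pos [ 519.3 -142.5   92.2] rot [179.96   0.    77.73] F [ 0.1 -0.2 -0.8] open 46.1
dx -0.0008 dy -0.0007 dz 0.0222 twist 0.1
wrist [ 519.3 -142.5   92.2] tcp rel 1.0314080684547295 1.4460989591717155
 pack top 8913 z 114.7 x [-24.2  25.2] y [-26.8  31.9] [ 518.5 -141.6] [60.3 58. ] 77.7
 raised grey 3676 z 120.9 x [-10.   12.3] y [-17.3  21.8] [ 519.7 -141.9] [40.3 23. ] 78.0
 rim 2358 z 19.4 x [-33.4  34. ] y [12.8 40.9] [ 523.5 -119.8] [33.2 68.3] 78.4
side [ 519.3 -142.6   92.1] tcp rel 1.0020192824192733 1.3748939174673676
 pack top 421 z 114.8 x [-23.2  24.4] y [-30.4  28.1] [ 518.7 -145. ] [60.3 56.3] 76.8
 raised grey 188 z 121.2 x [-9.3 12.5] y [-19.7  19.7] [ 519.7 -144.2] [40.3 22. ] 76.8
 rim 264 z 19.8 x [-33.5  34.1] y [-55.8  37.3] [ 516.6 -153. ] [96.1 67.7] 78.0
side [ 519.2 -142.6   92. ] tcp rel 0.9795022045127622 1.3224557135387045
 pack top 420 z 114.7 x [-23.7  25.2] y [-30.2  27.3] [ 517.7 -145.2] [58.8 54.8] 77.5
 raised grey 191 z 121.0 x [-12.8  12.5] y [-19.9  19.3] [ 516.6 -143.7] [40.  28.8] 75.4
 rim 264 z 20.1 x [-33.5  34.1] y [-55.8  37.4] [ 516.7 -152.9] [96.  67.9] 78.0
wrist [ 519.2 -142.7   91.9] tcp rel 0.9343230200540189 1.2551268502042001
 pack top 8911 z 114.4 x [-24.3  25.3] y [-27.   31.7] [ 518.5 -141.6] [60.1 57.9] 77.7
 raised grey 3665 z 120.6 x [-10.1  12.3] y [-17.5  21.6] [ 519.5 -142. ] [40.1 23.1] 77.6
 rim 2434 z 19.3 x [-33.3  34. ] y [12.7 40.8] [ 523.5 -119.9] [33.2 68.2] 78.1
```

View pics/s4.png

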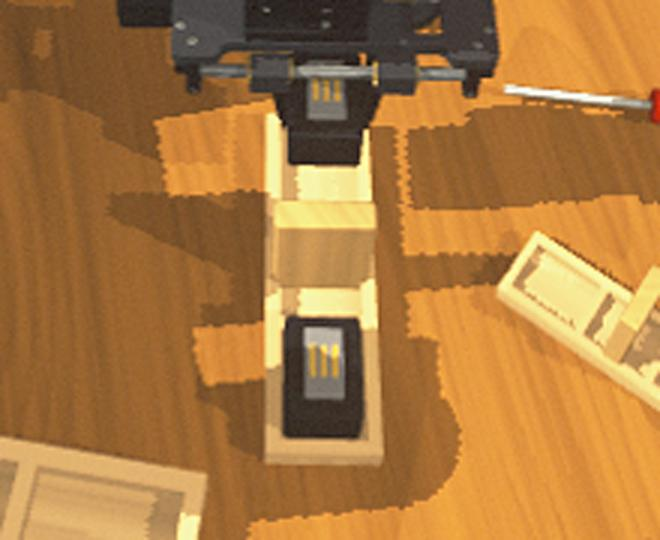

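The side crop shows the held pack at (325,110), lined up over the empty pocket. Both cameras ask for about -1.5 mm along the caddy's y and -0.8 mm along its x.

Call:
{"name": "carry_out", "arguments": {
  "moves": [
    {"dx":-0.0015,"dy":-0.0008,"dz":0.01,"twist":-0.2},
    {"dx":-0.0015,"dy":-0.0008,"dz":0.025,"twist":-0.2},
    {"dx":-0.0015,"dy":-0.0008,"dz":0.038,"twist":-0.2},
    {"dx":-0.0015,"dy":-0.0008,"dz":0.046,"twist":-0.2},
    {"dx":-0.0015,"dy":-0.0008,"dz":0.048,"twist":-0.2}
  ]
}}

```text
t: 6.55
eef_pos: [517.6, -143.9, 42.5]
tcp_rot: [-3.14, -0.0, 1.36]
ft_force: [0.1, 0.3, -2.2]
opening: 0.485
```

Call:
{"name": "carry_out", "arguments": {
  "moves": [
    {"dx":0,"dy":0,"dz":0,"twist":0},
    {"dx":0,"dy":0,"dz":0,"twist":0},
    {"dx":0,"dy":0,"dz":0,"twist":0}
  ]
}}

```text
t: 6.85
eef_pos: [518.3, -144.1, 44.2]
tcp_rot: [3.141, 0.0, 1.36]
ft_force: [-1.3, 0.6, -2.7]
opening: 0.483
```

```bash
python3 m1.py
```

```text
t 6.85 pos [ 518.3 -144.1   44.2] rot [179.95   0.    77.92] F [-1.3  0.6 -2.7] open 46.0
dx 0.0010 dy 0.0000 dz -0.0258 twist 0.3
wrist [ 518.3 -144.1   44.2] tcp rel 0.3618559619595117 -0.28983934371600373
 pack top 8873 z 66.7 x [-24.1  24.7] y [-28.6  30.2] [ 518.2 -143.2] [60.  57.9] 77.9
 raised grey 3660 z 72.9 x [-10.7  11.6] y [-19.  20.] [ 518.6 -143.6] [40.6 23. ] 77.9
 rim 4132 z 19.4 x [-33.1  34.2] y [-56.6  40.8] [ 516.8 -152.2] [99.  68.1] 77.8
side [ 518.3 -144.    44.2] tcp rel 0.32188407327463764 -0.27972736504501894
 pack top 371 z 66.9 x [-24.9  25. ] y [-32.1  23.2] [ 517.3 -148. ] [56.1 56.9] 78.6
 raised grey 165 z 73.3 x [-10.1  11.6] y [-21.8  17.3] [ 516.4 -146.4] [42.9 28.2] 70.9
 rim 178 z 20.0 x [-33.4  34.2] y [-55.7  15.9] [ 514.6 -162.5] [76.2 67.8] 78.0
side [ 518.2 -144.    44.1] tcp rel 0.26791277994682244 -0.2881581228914776
 pack top 367 z 67.0 x [-23.1  26.7] y [-32.1  23.5] [ 517.6 -147.8] [56.9 57.1] 77.1
 raised grey 169 z 73.4 x [-10.   14.6] y [-22.3  17.3] [ 520.7 -148. ] [42.2 27.9] 80.6
 rim 182 z 19.8 x [-33.4  34.3] y [-55.2  17.4] [ 514.8 -161.7] [78.2 67.7] 78.0
wrist [ 518.2 -144.    44.1] tcp rel 0.21720804780683822 -0.2612618149364526
 pack top 8913 z 66.5 x [-24.   24.8] y [-28.6  30.2] [ 518.2 -143.5] [60.7 57.9] 78.4
 raised grey 3674 z 72.8 x [-10.8  11.5] y [-19.1  20.1] [ 518.4 -143.6] [40.5 23.1] 77.7
 rim 4139 z 19.3 x [-33.1  34.2] y [-56.6  40.8] [ 516.8 -152.1] [98.9 68. ] 77.8
```

Wrist camera: pack and pocket centres agree within 0.3 mm in x and y. I'm lowering the pack.

Call:
{"name": "carry_out", "arguments": {
  "moves": [
    {"dx":0,"dy":0,"dz":0.003,"twist":0},
    {"dx":0,"dy":0,"dz":0.006,"twist":0},
    {"dx":0,"dy":0,"dz":0.009,"twist":0},
    {"dx":0,"dy":0,"dz":0.012,"twist":0},
    {"dx":0,"dy":0,"dz":0.014,"twist":0}
  ]
}}

```text
t: 7.55
eef_pos: [517.9, -143.9, 29.3]
tcp_rot: [-3.141, -0.0, 1.36]
ft_force: [0.5, -1.2, -2.9]
opening: 0.484
```

Call:
{"name": "carry_out", "arguments": {
  "moves": [
    {"dx":0,"dy":0,"dz":0.001,"twist":0},
    {"dx":0,"dy":0,"dz":0.002,"twist":0},
    {"dx":0,"dy":0,"dz":0.003,"twist":0},
    {"dx":0,"dy":0,"dz":0.0035,"twist":0},
    {"dx":0,"dy":0,"dz":0.0035,"twist":0}
  ]
}}

```text
t: 8.05
eef_pos: [518.0, -144.0, 26.2]
tcp_rot: [-3.142, -0.0, 1.36]
ft_force: [-0.0, 0.7, -2.6]
opening: 0.483
```

```bash
python3 m1.py
```

```text
t 8.05 pos [ 518.  -144.    26.2] rot [-1.800e+02 -1.000e-02  7.791e+01] F [-0.   0.7 -2.6] open 46.0
dx 0.0010 dy 0.0003 dz -0.0438 twist 0.3
wrist [ 518.  -144.    26.2] tcp rel 0.09276043844589435 -0.27513737515931197
 pack top 8911 z 48.7 x [-24.2  24.6] y [-28.5  30.2] [ 518.1 -143.3] [60.3 57.9] 77.9
 raised grey 3659 z 54.9 x [-11.   11.4] y [-19.  20.] [ 518.3 -143.4] [40.3 23. ] 77.8
 rim 6264 z 19.3 x [-33.1  34.2] y [-56.9  40.8] [ 516.8 -152.1] [99.  68.2] 77.7
side [ 518.  -144.    26.3] tcp rel 0.105190997371815 -0.2603090923327396
 pack top 342 z 49.0 x [-25.1  25.4] y [-32.  22.] [ 517.2 -148.6] [54.5 56.1] 77.0
 raised grey 167 z 55.2 x [-10.8  10.9] y [-22.   16.5] [ 515.6 -145.1] [41.2 25.4] 76.3
 rim 154 z 19.9 x [-33.3  34.2] y [-55.7  34.4] [ 512.8 -152.8] [92.9 62.2] 12.9
side [ 518.1 -144.    26.3] tcp rel 0.13614123323560418 -0.27805187837214673
 pack top 343 z 49.0 x [-22.1  25.4] y [-32.   22.4] [ 517. -149.] [56.  55.9] 77.5
 raised grey 172 z 55.7 x [-10.8  11.1] y [-22.   16.6] [ 517.5 -145.5] [40.4 24.8] 77.4
 rim 156 z 20.0 x [-33.3  34.3] y [-55.2  35. ] [ 512.7 -152.2] [91.3 62.8] 11.6
wrist [ 518.  -144.    26.3] tcp rel 0.07900672055407208 -0.2661196400044719
 pack top 8879 z 48.8 x [-24.   24.7] y [-28.4  30.2] [ 518.1 -143.3] [60.3 58. ] 77.7
 raised grey 3676 z 55.0 x [-10.9  11.5] y [-19.1  20.1] [ 518.4 -143.4] [40.3 23. ] 77.8
 rim 6287 z 19.4 x [-33.1  34.2] y [-57.1  40.8] [ 516.7 -152.2] [99.1 68.3] 77.8
```

Call:
{"name": "carry_out", "arguments": {
  "moves": [
    {"dx":0,"dy":0,"dz":0.0005,"twist":0},
    {"dx":0,"dy":0,"dz":0.001,"twist":0},
    {"dx":0,"dy":0,"dz":0.0013,"twist":0},
    {"dx":0,"dy":0,"dz":0.0013,"twist":0},
    {"dx":0,"dy":0,"dz":0.0013,"twist":0}
  ]
}}

```text
t: 8.75
eef_pos: [518.1, -144.0, 24.9]
tcp_rot: [3.142, -0.0, 1.36]
ft_force: [-0.0, -1.0, -1.3]
opening: 0.483
```

```bash
python3 m1.py | grep -v side
```

```text
t 8.75 pos [ 518.1 -144.    24.9] rot [ 1.800e+02 -1.000e-02  7.791e+01] F [-0.  -1.  -1.3] open 46.0
dx 0.0009 dy 0.0003 dz -0.0451 twist 0.3
wrist [ 518.1 -144.    24.9] tcp rel 0.1082352437471707 -0.2537605926882446
 pack top 8890 z 47.4 x [-24.4  24.6] y [-28.5  30.2] [ 518.1 -143.1] [60.2 57.7] 77.9
 raised grey 3665 z 53.6 x [-10.9  11.4] y [-19.   20.1] [ 518.4 -143.5] [40.3 23. ] 78.1
 rim 6491 z 19.4 x [-33.1  34.1] y [-57.   40.8] [ 516.9 -152.1] [98.9 68.7] 77.6
 pack top 334 z 47.7 x [-25.2  25.4] y [-32.   20.5] [ 517.  -149.7] [53.6 56.1] 76.9
 raised grey 167 z 54.2 x [-10.7  11. ] y [-21.6  16.8] [ 516.6 -150.5] [47.9 21.6] 76.8
 rim 149 z 19.7 x [-33.3  34.2] y [-55.6  32.4] [ 512.2 -153.5] [91.4 60.3] 12.0
 pack top 325 z 47.4 x [-25.4  25.6] y [-31.6  20.5] [ 517.4 -149.1] [53.8 56.1] 75.5
 raised grey 165 z 54.2 x [-10.7  11. ] y [-21.4  17.6] [ 520.4 -146.5] [40.5 27.2] 77.1
 rim 151 z 19.9 x [-33.3  34.2] y [-57.7  32.7] [ 512.4 -153.5] [93.9 61. ] 13.2
wrist [ 518.1 -144.    24.9] tcp rel 0.1161436447205855 -0.283914935928687
 pack top 8908 z 47.4 x [-24.   24.6] y [-28.5  30.2] [ 518.2 -143.3] [60.5 57.8] 77.9
 raised grey 3660 z 53.6 x [-10.9  11.4] y [-19.   20.1] [ 518.4 -143.5] [40.2 23.1] 78.1
 rim 6496 z 19.3 x [-33.1  34.1] y [-56.7  40.8] [ 516.9 -152.1] [99.  68.5] 77.6
```

Call:
{"name": "carry_out", "arguments": {
  "moves": [
    {"dx":0,"dy":0,"dz":0.0004,"twist":0},
    {"dx":0,"dy":0,"dz":0.0004,"twist":0}
  ]
}}

```text
t: 9.15
eef_pos: [518.1, -144.0, 24.7]
tcp_rot: [3.141, -0.0, 1.36]
ft_force: [-0.0, 0.5, 2.0]
opening: 0.485
```

Call:
{"name": "carry_out", "arguments": {
  "moves": [
    {"dx":0,"dy":0,"dz":0,"twist":0},
    {"dx":0,"dy":0,"dz":0,"twist":0},
    {"dx":0,"dy":0,"dz":0,"twist":0},
    {"dx":0,"dy":0,"dz":0,"twist":0},
    {"dx":0,"dy":0,"dz":0,"twist":0}
  ],
  "grip": 0.08
}}

```text
t: 9.65
eef_pos: [518.1, -144.0, 24.5]
tcp_rot: [3.141, -0.0, 1.36]
ft_force: [-1.1, 0.6, -0.2]
opening: 0.821
```

Call:
{"name": "carry_out", "arguments": {
  "moves": [
    {"dx":0,"dy":0,"dz":-0.01,"twist":0},
    {"dx":0,"dy":0,"dz":-0.04,"twist":0},
    {"dx":0,"dy":0,"dz":-0.08,"twist":0},
    {"dx":0,"dy":0,"dz":-0.12,"twist":0},
    {"dx":0,"dy":0,"dz":-0.13,"twist":0}
  ]
}}

```text
t: 10.15
eef_pos: [519.3, -144.5, 159.1]
tcp_rot: [3.135, 0.001, 1.36]
ft_force: [-0.1, -0.4, -0.3]
opening: 0.843
```

```bash
python3 g.py 503.5 -212.2 165 -12.3
```

```text
t 10.15 pos [ 519.3 -144.5  159.1] rot [1.7964e+02 6.0000e-02 7.7920e+01] F [-0.1 -0.4 -0.3] open 80.2
dx -0.0695 dy -0.0012 dz -0.0059 twist 90.2
```

Call:
{"name": "carry_out", "arguments": {
  "moves": [
    {"dx":-0.014,"dy":-0.001,"dz":-0.006,"twist":8.5},
    {"dx":-0.028,"dy":-0.001,"dz":-0.006,"twist":17},
    {"dx":-0.042,"dy":-0.001,"dz":-0.006,"twist":25.5},
    {"dx":-0.056,"dy":-0.001,"dz":-0.006,"twist":34},
    {"dx":-0.0695,"dy":-0.001,"dz":-0.006,"twist":42.5}
  ]
}}

```text
t: 10.65
eef_pos: [502.1, -212.2, 160.5]
tcp_rot: [-3.141, 0.0, 0.612]
ft_force: [0.4, -0.1, 0.9]
opening: 0.842
```

Call:
{"name": "carry_out", "arguments": {
  "moves": [
    {"dx":0,"dy":0,"dz":0,"twist":8.5},
    {"dx":0,"dy":0,"dz":0,"twist":17},
    {"dx":0,"dy":0,"dz":0,"twist":25.5},
    {"dx":0,"dy":0,"dz":0,"twist":34},
    {"dx":0,"dy":0,"dz":0,"twist":42.5}
  ],
  "grip": 0.06
}}

```text
t: 11.15
eef_pos: [502.2, -211.6, 160.5]
tcp_rot: [-3.141, 0.0, -0.13]
ft_force: [0.0, 0.2, 0.2]
opening: 0.632
```

Call:
{"name": "carry_out", "arguments": {
  "moves": [
    {"dx":0,"dy":0,"dz":0,"twist":5.2},
    {"dx":0,"dy":0,"dz":0,"twist":5.2},
    {"dx":0,"dy":0,"dz":0,"twist":5.2},
    {"dx":0,"dy":0,"dz":0,"twist":5.2},
    {"dx":0,"dy":0,"dz":0,"twist":5.2}
  ]
}}

```text
t: 11.65
eef_pos: [502.5, -211.7, 160.5]
tcp_rot: [-3.141, 0.0, -0.213]
ft_force: [0.5, -0.6, 0.3]
opening: 0.63
```

```bash
cat > m2.py <<'E'
from g import *
go(503.5,-212.2,165,-12.3)
def r(n,x,y,R,z0,z1):
    P=W[(d>0)&(np.hypot(W[...,0]-x,W[...,1]-y)<R)&(W[...,2]>z0)&(W[...,2]<z1)]
    if len(P)>20: print(n,len(P),np.median(P,0).round(1),*rect(P[:,:2]))
for c in('wrist','side'):
    i=camera_info(c);p,d=read_camera(c);W=world(d,i);print(c)
    if c=='wrist': cv2.imwrite('pics/w5.png',p[:,:,::-1])
    r('handle',503,-212,45,92,106);r('caddy',503,-212,125,15,24);r('other',488,-279,42,41,60);r('pack',518,-144,42,41,60);r('raisedO',488,-279,42,51,60);r('raisedP',518,-144,42,51,60)
E
python3 m2.py
```

```text
t 11.65 pos [ 502.5 -211.7  160.5] rot [-179.99    0.    -12.21] F [ 0.5 -0.6  0.3] open 59.9
dx 0.0011 dy 0.0003 dz -0.0045 twist 0.1
wrist
handle 3006 [ 506.4 -211.8   99.1] [ 504.6 -211.7] [17.8 59.4] 77.3
caddy 6918 [ 517.7 -216.4   19.3] [ 546.9 -220.9] [220.3 155.7] 77.8
other 5330 [ 491.6 -277.9   47.6] [ 488.8 -279.3] [60.7 46.7] 77.4
pack 5294 [ 520.7 -145.8   47.7] [ 519.  -143.7] [59.6 46.4] 78.1
raisedO 1796 [ 489.4 -278.6   53.3] [ 489.2 -279.1] [39.8 23. ] 77.3
raisedP 1838 [ 519.3 -144.3   53.4] [ 519.1 -143.9] [40.3 22.9] 78.0
side
caddy 957 [ 486.3 -274.6   19.8] [ 547.  -223.2] [221.2 156.3] 78.0
other 944 [ 486.9 -284.7   48.6] [ 488.2 -281.5] [60.9 45.3] 77.7
pack 53 [ 526.4 -129.6   52.5] [ 528.3 -127.3] [13.1 30.2] 78.3
raisedO 307 [ 488.  -281.4   54.3] [ 488.7 -280.9] [33.5 41.3] 0.2
raisedP 31 [ 522.6 -129.8   53.9] [ 522.4 -129.7] [ 5.8 19.8] 79.3
```

View pics/w5.png

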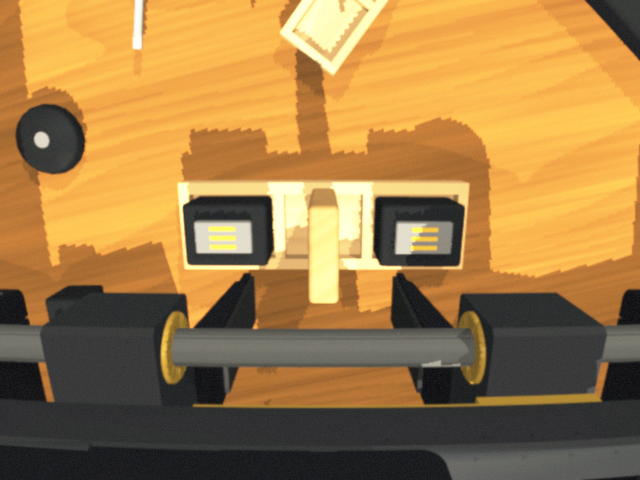

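The wrist view shows both packs seated at (228,232) and (420,232) with equal top heights of 47.6 mm, and the handle at (323,247) between the fingers. Going down to grip it.

Call:
{"name": "carry_out", "arguments": {
  "moves": [
    {"dx":0.0015,"dy":0.0002,"dz":0.02,"twist":0},
    {"dx":0.0015,"dy":0.0002,"dz":0.05,"twist":0},
    {"dx":0.0015,"dy":0.0002,"dz":0.08,"twist":0},
    {"dx":0.0015,"dy":0.0002,"dz":0.095,"twist":0},
    {"dx":0.0015,"dy":0.0002,"dz":0.098,"twist":0}
  ]
}}

```text
t: 12.25
eef_pos: [503.2, -211.9, 60.8]
tcp_rot: [-3.141, 0.003, -0.214]
ft_force: [-0.1, -0.3, 1.2]
opening: 0.628
```

Call:
{"name": "carry_out", "arguments": {
  "moves": [
    {"dx":0,"dy":0,"dz":0,"twist":0},
    {"dx":0,"dy":0,"dz":0,"twist":0},
    {"dx":0,"dy":0,"dz":0,"twist":0}
  ]
}}

```text
t: 12.55
eef_pos: [504.4, -212.5, 63.5]
tcp_rot: [3.141, -0.002, -0.214]
ft_force: [-0.1, 0.4, 0.2]
opening: 0.628
```

```bash
python3 g.py 504 -212 62 -12.2
```

```text
t 12.55 pos [ 504.4 -212.5   63.5] rot [ 1.7997e+02 -1.0000e-01 -1.2280e+01] F [-0.1  0.4  0.2] open 59.7
dx -0.0005 dy -0.0004 dz 0.0015 twist -0.1
```

Call:
{"name": "carry_out", "arguments": {
  "moves": [
    {"dx":0,"dy":-0.0004,"dz":0.001,"twist":0},
    {"dx":0,"dy":-0.0004,"dz":0.001,"twist":0},
    {"dx":0,"dy":-0.0004,"dz":0.001,"twist":0},
    {"dx":0,"dy":-0.0004,"dz":0.001,"twist":0},
    {"dx":0,"dy":-0.0004,"dz":0.001,"twist":0}
  ],
  "grip": 0.0
}}

```text
t: 13.05
eef_pos: [504.0, -211.8, 61.6]
tcp_rot: [-3.141, -0.0, -0.214]
ft_force: [0.1, -0.6, 0.7]
opening: 0.267
```

Call:
{"name": "carry_out", "arguments": {
  "moves": [
    {"dx":0,"dy":0,"dz":0,"twist":0},
    {"dx":0,"dy":0,"dz":0,"twist":0},
    {"dx":0,"dy":0,"dz":0,"twist":0},
    {"dx":0,"dy":0,"dz":0,"twist":0},
    {"dx":0,"dy":0,"dz":0,"twist":0}
  ]
}}

```text
t: 13.55
eef_pos: [504.0, -211.9, 61.5]
tcp_rot: [-3.142, -0.0, -0.214]
ft_force: [-0.9, -1.9, -0.4]
opening: 0.189
```

Call:
{"name": "carry_out", "arguments": {
  "moves": [
    {"dx":0,"dy":0,"dz":0,"twist":0},
    {"dx":0,"dy":0,"dz":0,"twist":0},
    {"dx":0,"dy":0,"dz":0,"twist":0}
  ]
}}

```text
t: 13.85
eef_pos: [504.0, -211.9, 61.5]
tcp_rot: [3.142, -0.0, -0.214]
ft_force: [-1.1, -1.8, -1.2]
opening: 0.19
```

Closed on 18 mm, as the handle should be. Lifting gently.

Call:
{"name": "carry_out", "arguments": {
  "moves": [
    {"dx":0,"dy":0,"dz":-0.001,"twist":0},
    {"dx":0,"dy":0,"dz":-0.003,"twist":0},
    {"dx":0,"dy":0,"dz":-0.006,"twist":0},
    {"dx":0,"dy":0,"dz":-0.01,"twist":0},
    {"dx":0,"dy":0,"dz":-0.015,"twist":0}
  ]
}}

```text
t: 14.35
eef_pos: [503.9, -211.8, 76.7]
tcp_rot: [-3.141, 0.0, -0.214]
ft_force: [-0.6, -0.7, -7.4]
opening: 0.185
```

Call:
{"name": "carry_out", "arguments": {
  "moves": [
    {"dx":0,"dy":0,"dz":-0.007,"twist":0},
    {"dx":0,"dy":0,"dz":-0.015,"twist":0},
    {"dx":0,"dy":0,"dz":-0.023,"twist":0},
    {"dx":0,"dy":0,"dz":-0.031,"twist":0},
    {"dx":0,"dy":0,"dz":-0.039,"twist":0}
  ]
}}

```text
t: 14.85
eef_pos: [504.0, -211.9, 116.3]
tcp_rot: [-3.142, -0.0, -0.214]
ft_force: [-0.0, 0.3, -6.9]
opening: 0.188
```

Call:
{"name": "carry_out", "arguments": {
  "moves": [
    {"dx":0,"dy":0,"dz":-0.009,"twist":0},
    {"dx":0,"dy":0,"dz":-0.019,"twist":0},
    {"dx":0,"dy":0,"dz":-0.029,"twist":0},
    {"dx":0,"dy":0,"dz":-0.038,"twist":0},
    {"dx":0,"dy":0,"dz":-0.043,"twist":0}
  ]
}}

```text
t: 15.35
eef_pos: [504.2, -212.0, 159.6]
tcp_rot: [3.141, -0.001, -0.214]
ft_force: [-0.5, -0.2, -6.5]
opening: 0.185
```

Call:
{"name": "carry_out", "arguments": {
  "moves": [
    {"dx":0,"dy":0,"dz":-0.002,"twist":0},
    {"dx":0,"dy":0,"dz":-0.003,"twist":0},
    {"dx":0,"dy":0,"dz":-0.003,"twist":0},
    {"dx":0,"dy":0,"dz":-0.003,"twist":0},
    {"dx":0,"dy":0,"dz":-0.003,"twist":0}
  ]
}}

```text
t: 15.85
eef_pos: [503.9, -211.8, 161.2]
tcp_rot: [-3.141, 0.001, -0.214]
ft_force: [-0.5, -0.2, -6.7]
opening: 0.187
```

```bash
cat > m3.py <<'E'
from g import *
def plane(n,x,y,R,z0,z1):
    P=W[(d>0)&(np.hypot(W[...,0]-x,W[...,1]-y)<R)&(W[...,2]>z0)&(W[...,2]<z1)]
    if len(P)<30: print(n,len(P));return
    k=np.linalg.lstsq(np.c_[P[:,:2]-P[:,:2].mean(0),np.ones(len(P))],P[:,2],rcond=None)[0]
    print(n,len(P),np.median(P,0).round(1),*rect(P[:,:2]),'tilt deg x,y',np.degrees(k[:2]).round(2))
for c in('wrist','side'):
    go(504,-212,162,-12.2)
    i=camera_info(c);p,d=read_camera(c);W=world(d,i);print(c)
    cv2.imwrite(f'pics/{c}6.png',p[:,:,::-1])
    plane('rim',503,-212,120,112,125);plane('other',488,-279,42,142,151);plane('pack',518,-144,42,142,151)
    plane('raisedO',488,-279,42,151.5,158);plane('raisedP',518,-144,42,151.5,158);plane('handle',503,-212,40,195,205)
E
python3 m3.py
```

```text
t 15.85 pos [ 503.9 -211.8  161.2] rot [-1.7998e+02  3.0000e-02 -1.2280e+01] F [-0.5 -0.2 -6.7] open 17.8
dx 0.0001 dy 0.0002 dz -0.0008 twist -0.1
wrist
rim 11616 [ 526.4 -220.2  118.9] [ 512.8 -213. ] [220.9  50.7] 77.8 tilt deg x,y [-0.13  0.07]
other 5230 [ 502.5 -283.2  146.8] [ 489.9 -279. ] [60.1 43.8] 77.4 tilt deg x,y [-1.23  0.16]
pack 5324 [ 531.8 -146.   146.9] [ 519.6 -143.9] [60.2 44.5] 77.8 tilt deg x,y [-1.06  0.52]
raisedO 2716 [ 492.2 -283.5  153. ] [ 488.7 -278.9] [39.7 23.2] 77.2 tilt deg x,y [-0.65  0.45]
raisedP 2807 [ 522.  -140.   153.1] [ 519.4 -143.5] [40.7 22.6] 80.2 tilt deg x,y [-0.51  0.1 ]
handle 6043 [ 515.  -212.5  198.8] [ 505.2 -212.2] [31.3 57.8] 79.6 tilt deg x,y [-0.25 -0.08]
t 15.9 pos [ 503.9 -211.8  161.3] rot [-1.7999e+02  3.0000e-02 -1.2290e+01] F [-0.2  0.9 -6.9] open 17.8
dx 0.0001 dy 0.0001 dz -0.0007 twist -0.1
side
rim 952 [ 482.3 -297.   119.6] [ 503.3 -214.5] [219.2  66.7] 77.9 tilt deg x,y [-0.22  0.17]
other 742 [ 484.6 -285.9  147.5] [ 487.8 -280.4] [60.  45.7] 77.6 tilt deg x,y [0.69 0.25]
pack 0
raisedO 340 [ 487.7 -281.2  154. ] [ 487.5 -283.9] [46.8 22. ] 76.9 tilt deg x,y [ 0.12 -0.58]
raisedP 0
handle 11
```

View pics/side6.png

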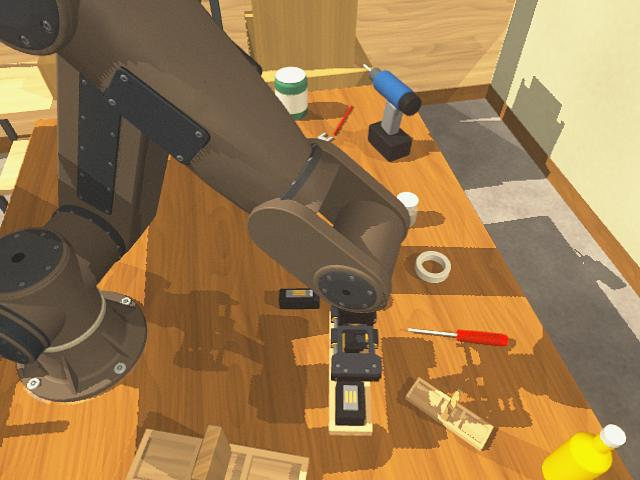

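The side view shows the caddy in the air at (350,385), level to about 0.2° with the rim at 119.5 mm, about 99.5 mm up. Both packs are seated and the bystanders are where they were. I'll settle briefly, check that it is still, and hand it in.

Call:
{"name": "carry_out", "arguments": {
  "moves": [
    {"dx":0,"dy":0,"dz":0,"twist":0},
    {"dx":0,"dy":0,"dz":0,"twist":0},
    {"dx":0,"dy":0,"dz":0,"twist":0},
    {"dx":0,"dy":0,"dz":0,"twist":0},
    {"dx":0,"dy":0,"dz":0,"twist":0}
  ]
}}

```text
t: 16.45
eef_pos: [504.0, -211.9, 161.6]
tcp_rot: [-3.142, -0.0, -0.214]
ft_force: [-0.2, -0.1, -7.4]
opening: 0.189
```

```bash
python3 -c "
import m3
from cell import *
print(abs(state()['qvel']).max()); print(job_done())"
```

```text
t 16.45 pos [ 504.  -211.9  161.6] rot [-1.800e+02 -1.000e-02 -1.229e+01] F [-0.2 -0.1 -7.4] open 17.9
dx -0.0000 dy 0.0001 dz -0.0004 twist -0.1
wrist
rim 11666 [ 526.6 -220.2  119.2] [ 513.1 -213. ] [221.   50.5] 77.8 tilt deg x,y [-0.02  0.03]
other 5222 [ 502.8 -283.1  147.1] [ 490.2 -279. ] [60.  43.6] 77.1 tilt deg x,y [-1.26  0.11]
pack 5326 [ 532.  -146.3  147.2] [ 519.9 -144.1] [59.9 44.1] 77.8 tilt deg x,y [-1.25  0.51]
raisedO 2778 [ 492.4 -283.6  153.3] [ 488.7 -278.8] [40.2 23.1] 76.8 tilt deg x,y [-0.41  0.26]
raisedP 2850 [ 522.2 -140.2  153.4] [ 519.2 -143.6] [39.9 22.8] 79.0 tilt deg x,y [-0.89  0.05]
handle 6055 [ 515.1 -212.6  199.1] [ 505.2 -212.1] [31.2 57.9] 78.5 tilt deg x,y [-0.29  0.06]
t 16.5 pos [ 504.  -211.9  161.5] rot [-179.99   -0.    -12.29] F [-0.6  0.3 -7.2] open 18.1
dx 0.0000 dy 0.0001 dz -0.0005 twist -0.1
side
rim 962 [ 482.3 -298.2  120. ] [ 503.5 -214.1] [220.7  66.9] 77.9 tilt deg x,y [0.02 0.2 ]
other 733 [ 484.  -286.   147.6] [ 488.  -280.8] [60.4 46.2] 77.5 tilt deg x,y [0.58 0.44]
pack 0
raisedO 353 [ 487.9 -282.2  154.2] [ 489.7 -281. ] [39.3 26.7] 79.7 tilt deg x,y [0.16 0.29]
raisedP 0
handle 8
0.0009034363966866668
the job is handed in; nothing more can be done
None
```

I set the pack down in the caddy's empty pocket and released it. I then gripped the caddy by its handle, lifted it about 10 cm straight up, and handed the job in at about 16.5 s while holding it there.

**Last checks:**
- **Height and level:** the rim was at 119–120 mm, which puts the underside about 100 mm up. The caddy was level within about 0.2° and still, with joint speeds under 0.001 rad/s.
- **Packs:** both tops were at the same height (147.1 and 147.2 mm), so both are seated.
- **Grip:** the fingers were closed on 18 mm, the handle's thickness, carrying about 7 N.

**Disagreements:**
- **Pack tilt:** the wrist camera's plane fits to the pack tops showed up to 1.3° of tilt. The side camera showed the opposite sign for the twin, so I took it as depth error near the edges.
- **Side view:** the side camera could not see the loaded pack behind the gripper, so its final check rests on the wrist camera alone.
- **Camera offset:** side and wrist disagreed by 1–3 mm along the caddy's y axis. I placed the pack by its offset from the pocket in the wrist view.

The bystanders in the last side picture were where they started. The arm partly hid the wrench and jar in that view.

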